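Put the contact-angle meter's accessories away

ROBOT

A 6-joint arm with a two-finger parallel gripper is mounted at the origin on the work surface. World frame = base frame: x ahead of the robot, y to its left, z up, the work surface at z = 0. Lengths are in m, angles in rad, forces in N, time in s.
With the tool pointing down it reaches from about 0.375 to 0.925 m from the base axis. Payload 5.7 kg.
Tool frame: the origin (TCP) lies midway between the tips of the shut fingers; the grasp point (between the pads) lies grip_depth behind it (grip_depth is the distance from the TCP to the grasp point, in m); z points along the fingers, y is the line along which they close (so a half turn about z gives the same grasp; the last joint's range is limited). The gripper opens to 85 mm and grips with 20 to 120 N. Pads are 22 mm wide; open, the fingers measure 114 mm over their backs; the gripper's body (76 mm by 85 mm) begins 54 mm behind the grasp point. The pads swing forward as they close: fully open they stand 13 mm farther back than shut.
Start: joints at [-1.37, 0.359, 1.51, -0, 1.272, -0.115], TCP at [0.186, -0.57, 0.231] pointing down, gripper open.
Joint ranges: [-2.97, 2.97], [-1.01, 2.36], [0.21, 2.38], [-0.96, 4.11], [0.2, 2.71], [-2.98, 2.98]. Speed limits (rad/s): [2.39, 2.39, 3.14, 3.14, 3.14, 3.14].

INTERFACE

Orientations are given as a rotation vector (axis times angle).
In Python, from rig import * gives the robot as it stands.
- The arm moves only by the shell command python3 -m crank 'ROWS' [FORCE]. ROWS is JSON, a list of rows, each a list of 3 entries, a list of its own where there are three numbers: the opening, from 0 (shut) to 1 (fully open), then the shift along the tool's x, y, z as a fraction of full scale, then the turn, a rotation vector about the tool's x, y, z as a fraction of full scale. In form: [[gripper, [x, y, z], [rx, ry, rz]], ...]. A call has 1 to 20 rows; each row shifts and turns the commanded pose from where the row before left it, along the tool's axes as they then stand; what a row does not reach is not made up. Full scale, the value 1, is 20 cm for a shift and pi rad for a turn. A row lasts 1/12 s, in which the tool goes at most 41.7 mm and 7.16 degrees, less where a joint would pass 70% of its speed; a pose out of reach is approached as far as the arm can. A call with a number of a shift or a turn outside -1 to 1 is refused whole. A call with a gripper value outside its range is refused whole. The fingers move at their own pace and stop on an object; FORCE is the grip in N (left out, the last holds). Time passes only in rows, so rows that do not move let the fingers close. It gives the time, the measured TCP pose, the force, the opening and the grip force at its end, in the units of the state.
- state(): the state, without advancing time (a new reading comes with each control period).
- snapshot(name): name is "scene" or "top"; returns a dict with "image" (384x512x3 uint8, red, green, blue), "mtx" (3x3 intrinsics, pixels), "view" (4x4, takes a point from world to camera coordinates). Camera axes: x right, y down, z forward; pixel columns grow to the right and rows downward; lengths in m; the calibration is good to about 2 mm. A picture is of the moment at which its call begins. There is no depth.
- finish_job(): hands the job in; it is judged then, once.
The state is a dict: "time": time; "joints": joint angles; "qd": joint speeds; "joint_efforts": joint torques, N m; "tcp_pos": TCP position; "tool_rot": TCP orientation; "contact_force": force on the tool from outside, world axes, zero at the start; "torque": the same for the moment, N m; "grip_width": opening from 0.0 (shut) to 1.0 (fully open); "finger_force": force on a finger pad.
Only numpy, scipy, OpenCV 4.12 (cv2) and the standard library are available. Lean on these libraries where they do the work, as an engineer would, in place of code of your own. Each camera call takes 0.05 s, during which the arm holds its last target. There are 200 camera calls.

TASK

Put the meter's four accessories away in the white organiser tray, each flat and fully down in the pocket made for it: the solid round disc in the large round pocket, the square block in the square pocket, the bar in the oblong pocket and the short amber vial standing upright in the small round pocket. Leave the tall vial and the ring with the hole standing where they are; they do not belong in the tray.

Things in the scene. Friction and masses are not known exactly. Their poses are not given: they have to be found in the camera images.
- stage_disc: Solid dark steel disc (the meter's round sample stage), 50 mm diameter, 24 mm high, plain flat top without a hole, about 0.15 kg. Loose on the table, lying flat. Origin: centre of its underside; z up along its axis.
- gauge_block: Plain square brass block, 38 x 38 mm, 26 mm high, about 0.30 kg, loose on the table. Origin: centre of its underside; x and y square to its side faces, z up.
- gauge_bar: Plain brass bar, 64 mm long (its x) x 18 mm wide (its y) x 20 mm high, about 0.19 kg, loose on the table. Origin: centre of its underside; z up.
- short_vial: The SHORT amber glass vial, standing upright: body 26 mm diameter and 38 mm high, then a white cap of 22 mm diameter; 50 mm high in all; about 0.03 kg. Loose. Origin: centre of its underside; z up along its axis.
- tall_vial: Look-alike, stays where it is: the TALL amber vial, standing upright, 26 mm diameter, body 68 mm high, 80 mm with its white 22 mm cap; loose, about 0.045 kg, easily knocked over. Origin: centre of its underside; z up.
- spacer_ring: Look-alike, stays where it is: dark steel ring, 50 mm outer diameter, 24 mm high like the disc, but with a 30 mm hole right through it; loose, about 0.08 kg. Origin: centre of its underside; z up.
- pocket_large_round: Insert with the LARGE ROUND pocket, 67 mm diameter, for the disc. Fixed grey insert 96 (x) x 78 (y) x 12 mm, one of four lying 2 x 2 and parallel, in changing order, in the fixed white tray (206 x 170 mm, rim 20 mm over the table). Origin: centre of its underside, 5 mm over the table; z up. Pocket centred in it, pale-lined: floor 4 mm, mouth 12 mm above the origin.
- pocket_square: Insert with the SQUARE pocket, 57 x 57 mm, sides along x and y, for the block. Fixed grey insert 96 (x) x 78 (y) x 12 mm, one of four lying 2 x 2 and parallel, in changing order, in the fixed white tray (206 x 170 mm, rim 20 mm over the table). Origin: centre of its underside, 5 mm over the table; z up. Pocket centred in it, pale-lined: floor 4 mm, mouth 12 mm above the origin.
- pocket_small_round: Insert with the SMALL ROUND pocket, 45 mm diameter, for the short vial. Fixed grey insert 96 (x) x 78 (y) x 12 mm, one of four lying 2 x 2 and parallel, in changing order, in the fixed white tray (206 x 170 mm, rim 20 mm over the table). Origin: centre of its underside, 5 mm over the table; z up. Pocket centred in it, pale-lined: floor 4 mm, mouth 12 mm above the origin.
- pocket_slot: Insert with the OBLONG pocket, 83 mm along x, 37 mm along y, for the bar. Fixed grey insert 96 (x) x 78 (y) x 12 mm, one of four lying 2 x 2 and parallel, in changing order, in the fixed white tray (206 x 170 mm, rim 20 mm over the table). Origin: centre of its underside, 5 mm over the table; z up. Pocket centred in it, pale-lined: floor 4 mm, mouth 12 mm above the origin.
Mind the look-alikes: they are no part of the job. Leave any green or pink look-alike of the stage_disc alone.

How it is judged:
At the end, for the whole second after the job is handed in: Disc, block, bar and short vial each sit in their own pocket: within 15 mm of its centre, underside less than 4 mm above its floor, tilted under 0.12 rad, released and at rest; tall vial and ring upright (0.12 rad) within 20 mm of where they started (horizontal distance between stage_disc and pocket_large_round below 0.015 m and z of stage_disc in the frame of pocket_large_round below 0.008 m and angle between each of stage_disc, gauge_block, gauge_bar, short_vial, spacer_ring, tall_vial's own z axis and vertical below 0.12 rad and linear speed of each of stage_disc, gauge_block, gauge_bar, short_vial below 0.02 m/s and horizontal distance between gauge_block and pocket_square below 0.015 m and z of gauge_block in the frame of pocket_square below 0.008 m and horizontal distance between gauge_bar and pocket_slot below 0.015 m and z of gauge_bar in the frame of pocket_slot below 0.008 m and horizontal distance between short_vial and pocket_small_round below 0.015 m and z of short_vial in the frame of pocket_small_round below 0.008 m and distance of each of spacer_ring, tall_vial from where it was at the start of the episode below 0.02 m); the robot touches nothing.
It fails at once if the tall vial is knocked over or moved by more than 30 mm (angle between tall_vial's own z axis and vertical above 0.5 rad or distance of tall_vial from where it was at the start of the episode above 0.03 m).
It fails at once if the ring is moved by more than 30 mm (distance of spacer_ring from where it was at the start of the episode above 0.03 m).
It also fails if it takes over 106 s, if anything falls off the work surface, if the arm or the gripper's body presses on something with over 40 N, if the wrist force passes 120 N, or if a joint passes its speed limit or range.

## Working session

There is one attempt and no reset: what is moved stays moved. The work goes in short steps, Python scripts to look and compute and a shell command to move; the robot and the scene stay as the last step left them, time stands still between calls to the robot, and variables do not carry over. Pictures are saved under pics/ and viewed, at most 14 in all, crops included, and the job is handed in when it is done.

```bash
ls; mkdir -p pics
python3 - <<'E'
from rig import *
import cv2,json
s=state();print({k:s[k] for k in s})
try: print(grip_depth)
except Exception as e: print(e)
for n in("scene","top"):
    p=snapshot(n);cv2.imwrite(f"pics/{n}0.png",p["image"][:,:,::-1]);print(n,p["mtx"],p["view"])
E
```

```text
pics
{'time': 0.0, 'joints': array([-1.37011175e+00,  3.59511117e-01,  1.51140994e+00, -4.38877500e-06,
        1.27249277e+00, -1.15115050e-01]), 'qd': array([ 0.00076198, -0.00029473,  0.00169549, -0.00035342,  0.00111928,
       -0.00143783]), 'joint_efforts': array([ 2.82808993e-03, -5.27621019e+01, -2.78620416e+01, -2.13953072e-04,
        1.31284806e-02,  1.74490513e-06]), 'tcp_pos': array([ 0.18619558, -0.56968061,  0.2304585 ]), 'tool_rot': array([-3.10071330e+00, -4.93714084e-01,  1.28863429e-04]), 'contact_force': array([0.40344256, 0.38113641, 0.48878892]), 'torque': array([0.01447685, 0.01572825, 0.0014238 ]), 'finger_force': 0.0, 'grip_width': 1.0026002921137185}
0.0187
scene [[385.95697888   0.         250.77766239]
 [  0.         385.95697888 189.22131196]
 [  0.           0.           1.        ]] [[ 0.42213663  0.90651792 -0.00509123 -0.15158505]
 [ 0.52188396 -0.24760928 -0.81628842 -0.24689368]
 [-0.74124072  0.34192822 -0.57762211  1.36727985]
 [ 0.          0.          0.          1.        ]]
top [[481.4496345    0.         264.41590908]
 [  0.         481.4496345  191.19380391]
 [  0.           0.           1.        ]] [[ 0.02736068 -0.99948943 -0.01650081 -0.05723224]
 [-0.99539871 -0.02572487 -0.09230186  0.50747184]
 [ 0.09183025  0.01895032 -0.99559434  1.2270742 ]
 [ 0.          0.          0.          1.        ]]
```

View pics/top0.png

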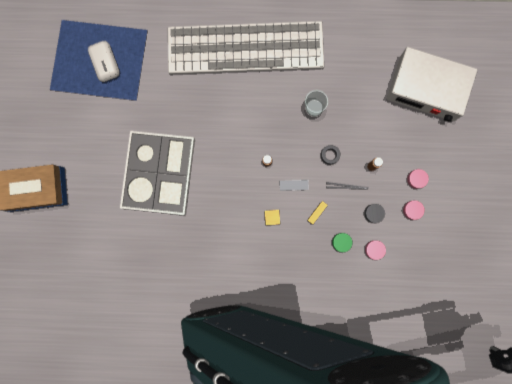

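View pics/scene0.png

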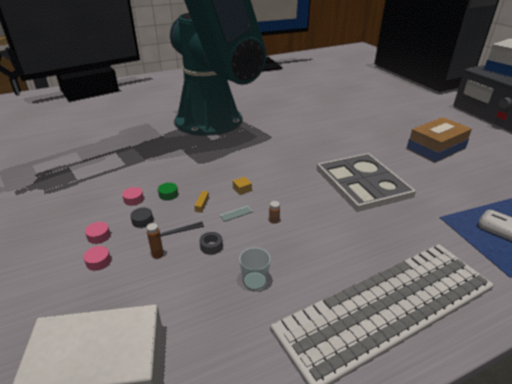

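The top view shows these candidates:
- **Round dark items:** (375,213) is solid and so is the disc. (331,155) has a hole, so it is the ring. The pink and green discs are ignored.
- **Vials:** (267,160) is short and (376,164) is tall with a longer side.
- **Brass:** the block is at (272,217) and the bar at (317,212).
- **Tray pockets:** small round (145,153), slot (175,157), large round (140,189), square (171,193).

I'll confirm these in an enlarged crop and measure them.

```bash
cat > h.py <<'E'
from rig import *
import numpy as np,cv2
def ray(p,uv,z):
    R,t=p["view"][:3,:3],p["view"][:3,3]
    o=-R.T@t; d=R.T@np.linalg.inv(p["mtx"])@[uv[0],uv[1],1]
    return (o+d*(z-o[2])/d[2])[:2]
def poly(p,c,z): return np.array([ray(p,q,z) for q in c.reshape(-1,2)])
def proj(p,P):
    q=p["mtx"]@(p["view"][:3,:3]@P+p["view"][:3,3]); return q[:2]/q[2]
def blobs(m,roi,amin=25):
    x0,y0,x1,y1=roi; k=np.zeros_like(m);k[y0:y1,x0:x1]=m[y0:y1,x0:x1]
    c,_=cv2.findContours(k,cv2.RETR_EXTERNAL,cv2.CHAIN_APPROX_NONE)
    return sorted([q for q in c if cv2.contourArea(q)>amin],key=cv2.contourArea,reverse=True)
E
python3 - <<'E'
from h import *
p=snapshot("top");im=p["image"];h=cv2.cvtColor(im,cv2.COLOR_RGB2HSV)
def rep(n,m,roi,z,k=1,a=25):
    for c in blobs(m.astype(np.uint8),roi,a)[:k]:
        w=poly(p,c,z)*1000; r=cv2.minAreaRect(w.astype(np.float32)); M=cv2.moments(c)
        print(n,"px",(round(M['m10']/M['m00'],1),round(M['m01']/M['m00'],1)),"rect c",np.round(r[0],1),"size",np.round(r[1],1),"ang",round(r[2],1),"cen",np.round(ray(p,(M['m10']/M['m00'],M['m01']/M['m00']),z)*1000,1))
v=h[...,2];s=h[...,1]
br=(h[...,0]>15)&(h[...,0]<32)&(s>150)&(v>120)
rep("block",br,(255,200,290,235),.026);rep("bar",br,(300,195,335,230),.020)
rep("disc",v<65,(360,200,390,228),.024);rep("ring",v<65,(315,140,346,170),.024)
rep("svcap",(v>150)&(s<60),(255,148,280,172),.050,2,5);rep("tvcap",(v>150)&(s<60),(362,150,390,178),.080,2,5)
rep("sv",(s>100)|((v>150)&(s<60)),(255,148,280,172),.03,1,5)
roi=(118,125,198,220)
rep("pockets",(v>150),roi,.012,6)
m=((v>150)).astype(np.uint8);
k=np.zeros_like(m);k[130:214,122:193]=m[130:214,122:193]
c,hi=cv2.findContours(k,cv2.RETR_LIST,cv2.CHAIN_APPROX_NONE)
for q in c:
    if cv2.contourArea(q)>60:
        w=poly(p,q,.017)*1000;r=cv2.minAreaRect(w.astype(np.float32));print(np.round(r[0],1),np.round(r[1],1),round(r[2],1))
sc=snapshot("scene")["image"]
a=cv2.resize(im[120:260,240:440],None,fx=3,fy=3,interpolation=2);b=cv2.resize(im[122:222,112:202],None,fx=3,fy=3)
cv2.imwrite("pics/c1.png",np.vstack([np.hstack([a]),])[:,:,::-1])
t=np.zeros((300,600,3),np.uint8);t[:,:270]=b;d=sc[180:270,80:290];cv2.imwrite("pics/c2.png",np.vstack([cv2.copyMakeBorder(b,0,0,0,360,0),cv2.resize(d,(630,270))])[:,:,::-1])
E
```

```text
svcap px (267.0, 159.5) rect c [587.9 -48.5] size [59.4 61.5] ang 1.4 cen [587.8 -48.6]
tvcap px (375.5, 163.5) rect c [ 579.7 -318.6] size [68.7 66.9] ang 0.5 cen [ 579.7 -318.5]
sv px (267.0, 159.5) rect c [591.  -48.2] size [60.4 62.5] ang 1.4 cen [591.  -48.3]
pockets px (157.5, 172.0) rect c [554.7 241.1] size [253.3 211.2] ang 2.3 cen [553.4 240. ]
[499.3 202.9] [55.5 57. ] 85.1
[506.8 282.6] [63.2 63.3] 1.5
[511.6 152.6] [128.9  13.1] 2.4
[603.  274.6] [42.2 42.3] 28.4
[596.4 195.5] [35.1 82.3] 85.8
[555.  242.3] [220.2 187. ] 1.5
```

View pics/c1.png

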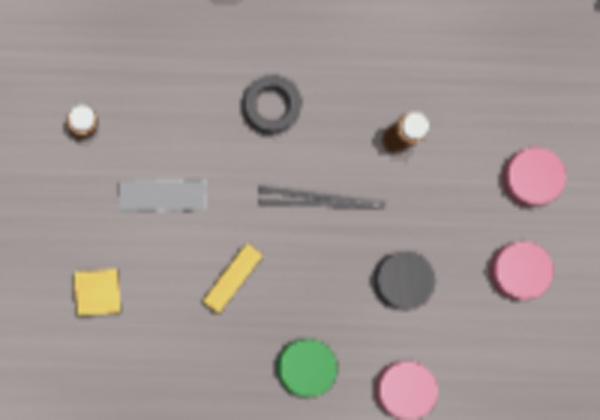

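View pics/c2.png

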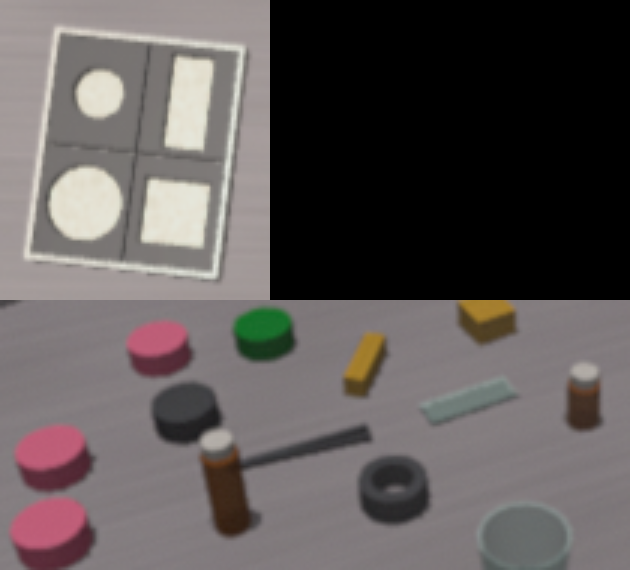

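The crops confirm the disc (solid, 375,213), the ring (hole, 331,155), the short vial (267,160) and the tall vial (376,164). The slot and small-round pockets are at the top of the tray, the large-round and square pockets at the bottom. The colour masks need tuning.

Run:
```python
from h import *
P={n:snapshot(n) for n in("top","scene")}
H={n:cv2.cvtColor(P[n]["image"],cv2.COLOR_RGB2HSV) for n in P}
for u in[(272,217),(317,212),(375,213),(321,155),(268,158),(268,165),(350,213),(376,172)]: print(u,H["top"][u[1],u[0]])
for u in[(142,213),(274,206),(274,215),(155,229),(243,182),(203,196)]: print(u,H["scene"][u[1],u[0]])
def rep(n,cam,f,roi,z,a=15):
    h=H[cam].astype(int)
    for c in blobs(f(h[...,0],h[...,1],h[...,2]).astype(np.uint8),roi,a)[:1]:
        w=poly(P[cam],c,z)*1000;r=cv2.minAreaRect(w.astype(np.float32))
        M=cv2.moments(c);cc=(M['m10']/M['m00'],M['m01']/M['m00'])
        print(n,cam,"px",np.round(cc,1),"rect",np.round(r[0],1),np.round(r[1],1),round(r[2],1),"cen",np.round(ray(P[cam],cc,z)*1000,1))
br=lambda h,s,v:(s>120)&(h>8)&(h<40)
dk=lambda h,s,v:v<100
cap=lambda h,s,v:(v>195)&(s<60)
for z in(.026,):rep("block","top",br,(258,203,288,233),z)
rep("bar","top",br,(300,195,335,230),.020)
rep("disc","top",dk,(360,198,390,228),.024);rep("ring","top",dk,(315,140,346,170),.024)
rep("svcap","top",cap,(255,148,280,172),.050,5);rep("tvcap","top",cap,(362,150,390,178),.080,5)
cap2=lambda h,s,v:(v>140)&(s<60)
rep("disc","scene",dk,(125,203,158,230),.016)
rep("svcap","scene",cap,(262,195,286,212),.047,5);rep("tvcap","scene",cap,(143,220,165,235),.077,5)
rep("bar","scene",br,(190,185,215,215),.014);rep("block","scene",br,(228,174,258,197),.018)
for n,c in dict(disc=0,).items():pass
```

```text
(272, 217) [ 25 129 227]
(317, 212) [ 23 133 227]
(375, 213) [150   2 107]
(321, 155) [ 0  4 61]
(268, 158) [ 60   2 232]
(268, 165) [ 13 109  82]
(350, 213) [  0  14 159]
(376, 172) [  3  15 152]
(142, 213) [105   8  68]
(274, 206) [ 15  14 146]
(274, 215) [ 10 113  70]
(155, 229) [ 12  12 106]
(243, 182) [ 20 184 165]
(203, 196) [ 21 187 161]
block top px [271.6 217. ] rect [442.  -64.5] [34.5 35. ] 6.7 cen [442.3 -64.2]
bar top px [316.8 212.4] rect [ 457.8 -180.6] [15.4 61.3] 54.3 cen [ 457.5 -180.7]
disc top px [366.5 214.1] rect [ 457.2 -309.5] [44.5 20.3] 7.1 cen [ 456.2 -308.1]
ring top px [325.2 160. ] rect [ 598.5 -201.7] [46.1 24.2] 45.7 cen [ 594.4 -199.9]
svcap top px [266.7 158.7] rect [590.4 -47.3] [18.1 17.9] 1.5 cen [589.8 -47.8]
tvcap top px [378.4 161.4] rect [ 584.9 -325.9] [17.7 17.3] 0.4 cen [ 585.1 -325.6]
disc scene px [141.5 217.3] rect [ 466.4 -330.8] [50.5 77.5] 89.0 cen [ 466.6 -330.9]
bar scene px [201.1 200.6] rect [ 460.8 -182.3] [21.8 79.4] 54.4 cen [ 461.8 -183.1]
block scene px [241.9 184.8] rect [447.2 -65.5] [62.6 47. ] 4.4 cen [447.6 -66.4]
```

```bash
cat >> h.py <<'E'
from scipy.spatial.transform import Rotation as Ro
def go(x,y,z,phi):
    s=state();R=Ro.from_rotvec(s["tool_rot"]).as_matrix();c=np.degrees(np.arctan2(R[1,0],R[0,0]))
    d=(phi-c+180)%360-180;f=np.radians(phi)
    w=np.array([x,y,z])/1000-s["tcp_pos"]
    T=np.array([[np.cos(f),np.sin(f),0],[np.sin(f),-np.cos(f),0],[0,0,-1]])
    print("t",round(s["time"],1),"tcp",np.round(s["tcp_pos"]*1000,1),"phi",round(c,1),"tilt",np.round(R[:,2],3),"| turn rz",round(-d/180,4),"then shift",np.round(T.T@w/.2,3))
E
python3 - <<'E'
from h import *
for cam,roi,z in(("top",(360,196,392,230),.024),):
    p=snapshot(cam);v=p["image"].max(2)
    for t in(120,130,138):
        c=blobs((v<t).astype(np.uint8),roi)[0];r=cv2.minEnclosingCircle(poly(p,c,z).astype(np.float32));print(t,r,poly(p,c,z).mean(0))
p=snapshot("scene")
for n,P in dict(disc=(.463,-.327,.024),block=(.442,-.0645,.026),sv=(.590,-.0475,.05),lr=(.507,.2826,.017),small=(.603,.2746,.017)).items():print(n,proj(p,np.array(P)))
go(463,-327,120,85)
E
```

```text
120 ((0.4594354033470154, -0.32626163959503174), 0.02739816904067993) [ 0.45921305 -0.32646338]
130 ((0.46008625626564026, -0.32620835304260254), 0.027928948402404785) [ 0.45908308 -0.32664394]
138 ((0.4589453935623169, -0.32647278904914856), 0.028027473017573357) [ 0.45897187 -0.32657765]
disc [142.22254364 213.32865663]
block [241.69118364 180.95471909]
sv [274.40263515 203.16425687]
lr [364.79281869 165.5438152 ]
small [385.96699026 183.8153545 ]
t 0.4 tcp [ 186.3 -570.2  231.1] phi 18.1 tilt [-0.  0. -1.] | turn rz -0.3717 then shift [1.332 1.272 0.556]
```

```bash
python3 -m crank '[[0.8,[0,0,0],[0,0,-0.0372]],[0.8,[0,0,0],[0,0,-0.0372]],[0.8,[0,0,0],[0,0,-0.0372]],[0.8,[0,0,0],[0,0,-0.0372]],[0.8,[0,0,0],[0,0,-0.0372]],[0.8,[0,0,0],[0,0,-0.0372]],[0.8,[0,0,0],[0,0,-0.0372]],[0.8,[0,0,0],[0,0,-0.0372]],[0.8,[0,0,0],[0,0,-0.0372]],[0.8,[0,0,0],[0,0,-0.0372]],[0.8,[0.148,0.141,0.05],[0,0,0]],[0.8,[0.148,0.141,0.05],[0,0,0]],[0.8,[0.148,0.141,0.06],[0,0,0]],[0.8,[0.148,0.141,0.06],[0,0,0]],[0.8,[0.148,0.141,0.06],[0,0,0]],[0.8,[0.148,0.141,0.06],[0,0,0]],[0.8,[0.148,0.141,0.07],[0,0,0]],[0.8,[0.148,0.141,0.07],[0,0,0]],[0.8,[0.148,0.141,0.07],[0,0,0]],[0.8,[0,0,0],[0,0,0]]]' 40; python3 -c "
from h import *
go(461,-326.5,8,85)"
```

```text
time: 2.07
tcp_pos: [0.4588, -0.3269, 0.1218]
tool_rot: [-2.308, -2.126, -0.004]
contact_force: [-0.3, -0.5, 0.2]
grip_width: 0.796
finger_force: 0.0
t 2.1 tcp [ 458.8 -326.9  121.8] phi 85.3 tilt [-0.001  0.004 -1.   ] | turn rz 0.0017 then shift [0.003 0.011 0.569]
```

```bash
python3 -m crank '[[0.8,[0.003,0.011,0.1],[0,0,0]],[0.8,[0,0,0.12],[0,0,0]],[0.8,[0,0,0.12],[0,0,0]],[0.8,[0,0,0.1],[0,0,0]],[0.8,[0,0,0.08],[0,0,0]],[0.8,[0,0,0.049],[0,0,0]],[0.8,[0,0,0],[0,0,0]],[0.8,[0,0,0],[0,0,0]],[0.3,[0,0,0],[0,0,0]],[0.3,[0,0,0],[0,0,0]],[0.3,[0,0,0],[0,0,0]],[0.3,[0,0,0],[0,0,0]],[0.3,[0,0,0],[0,0,0]],[0.3,[0,0,0],[0,0,0]],[0.3,[0,0,0],[0,0,0]],[0.3,[0,0,0],[0,0,0]]]' 40; python3 -c "
from h import *
go(507,282.6,120,85)"
```

```text
time: 3.4
tcp_pos: [0.4587, -0.3331, 0.0118]
tool_rot: [2.313, 2.122, 0.0]
contact_force: [0.1, -0.4, 6.6]
grip_width: 0.565
finger_force: 40.9
t 3.4 tcp [ 458.7 -333.1   11.8] phi 85.1 tilt [ 0.002 -0.002 -1.   ] | turn rz 0.0003 then shift [ 3.088 -0.027 -0.541]
```

```bash
python3 -m crank '[[0.3,[0,0,-0.1],[0,0,0]],[0.3,[0,0,-0.2],[0,0,0]],[0.3,[0,0,-0.2],[0,0,0]],[0.3,[0,0,-0.05],[0,0,0]],[0.3,[0,0,0],[0,0,0]],[0.3,[0,0,0],[0,0,0]]]' 40
python3 - <<'E'
from h import *
go(507,282.6,120,85)
a=[cv2.resize(snapshot(n)["image"][r[0]:r[1],r[2]:r[3]],(400,400)) for n,r in(("top",(140,270,310,440)),("scene",(140,260,90,210)))]
cv2.imwrite("pics/g1.png",np.hstack(a)[:,:,::-1])
E
```

```text
time: 3.9
tcp_pos: [0.458, -0.3323, 0.1208]
tool_rot: [2.314, 2.122, 0.0]
contact_force: [-0.3, 1.3, -1.8]
grip_width: 0.563
finger_force: 41.9
t 3.9 tcp [ 458.  -332.3  120.8] phi 85.1 tilt [ 0.001 -0.001 -1.   ] | turn rz 0.0003 then shift [ 3.084 -0.024  0.004]
```

View pics/g1.png

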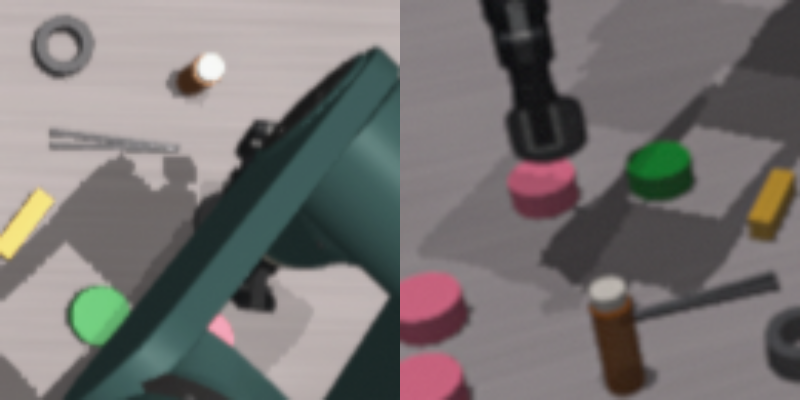

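The disc is held, with its lower part showing below the finger tips. The ring and tall vial haven't moved. I'll carry it to the tray next.

```bash
python3 -m crank '[[0.3,[0.1,0,0],[0,0,0]],[0.3,[0.15,0,0],[0,0,0]],[0.3,[0.18,0,0],[0,0,0]],[0.3,[0.18,0,0],[0,0,0]],[0.3,[0.18,0,0],[0,0,0]],[0.3,[0.18,0,0],[0,0,0]],[0.3,[0.18,0,0],[0,0,0]],[0.3,[0.18,0,0],[0,0,0]],[0.3,[0.18,0,0],[0,0,0]],[0.3,[0.18,0,0],[0,0,0]],[0.3,[0.18,0,0],[0,0,0]],[0.3,[0.18,0,0],[0,0,0]],[0.3,[0.18,0,0],[0,0,0]],[0.3,[0.18,0,0],[0,0,0]],[0.3,[0.18,0,0],[0,0,0]],[0.3,[0.18,-0.01,0],[0,0,0]],[0.3,[0.18,-0.01,0],[0,0,0]],[0.3,[0.1,0,0],[0,0,0]],[0.3,[0.02,0,0],[0,0,0]],[0.3,[0,0,0],[0,0,0]]]' 40
python3 - <<'E'
from h import *
go(507,277,60,85)
E
```

```text
time: 5.67
tcp_pos: [0.5054, 0.2806, 0.1182]
tool_rot: [-2.312, -2.126, 0.005]
contact_force: [-0.3, -0.4, -0.6]
grip_width: 0.558
finger_force: 41.9
t 5.7 tcp [505.4 280.6 118.2] phi 85.2 tilt [-0.003 -0.001 -1.   ] | turn rz 0.0011 then shift [-0.017  0.009  0.291]
```

```bash
python3 -m crank '[[0.3,[-0.017,0.009,0.1],[0,0,0]],[0.3,[0,0,0.11],[0,0,0]],[0.3,[0,0,0.08],[0,0,0]],[0.3,[0,0,0.05],[0,0,0]],[0.3,[0,0,0],[0,0,0]],[0.3,[0,0,0],[0,0,0]],[0.3,[0,0,0],[0,0,0]]]' 40
python3 - <<'E'
from h import *
go(507,277,21,85)
p=snapshot("scene")
c=p["image"][100:220,300:440].copy()
t=snapshot("top")["image"][110:230,100:240]
cv2.imwrite("pics/g2.png",np.hstack([cv2.resize(c,None,fx=2.8,fy=2.8),cv2.resize(t,None,fx=2.8,fy=2.8)])[:,:,::-1])
E
```

```text
time: 6.25
tcp_pos: [0.5088, 0.2759, 0.0528]
tool_rot: [2.316, 2.123, 0.001]
contact_force: [0.6, -0.4, -0.3]
grip_width: 0.559
finger_force: 41.9
t 6.2 tcp [508.8 275.9  52.8] phi 85.0 tilt [ 0.001  0.    -1.   ] | turn rz 0.0001 then shift [ 0.005 -0.009  0.159]
```

View pics/g2.png

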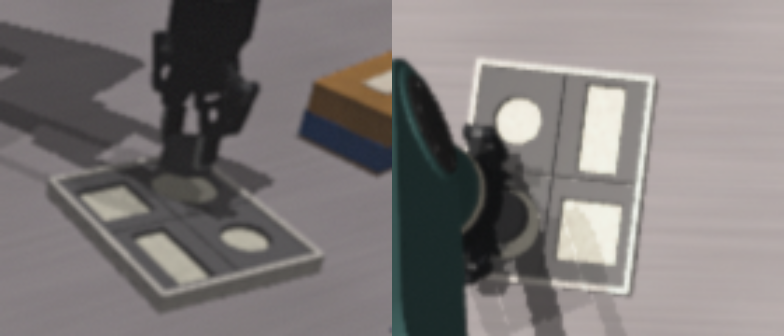

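The disc hangs over the large round pocket. In the top crop its right edge is at about px (148.2,186). I'll check that against the expected edge.

Run:
```python
from h import *
p=snapshot("top");im=p["image"].max(2)
for r in(184,186,188,190):print(r,im[r,142:158],[np.round(ray(p,(u,r),.065)*1000) for u in(147,148,149)],np.round(ray(p,(153,r),.017)*1000))
```

```text
184 [ 42  44  44  43  37  44  78 107 109 105 109 117 121  97 116 134] [array([516., 252.]), array([516., 250.]), array([516., 247.])] [521. 249.]
186 [ 42  43  43  42  39  40  66 108 112 115 125 116 109  85 124 134] [array([510., 252.]), array([511., 249.]), array([511., 247.])] [515. 249.]
188 [ 42  43  44  42  37  38  62 106 111 112 109 113 105  82 111 116] [array([505., 252.]), array([505., 249.]), array([506., 247.])] [510. 249.]
190 [ 43  43  43  40  37  50  92 109 112 112 103 111  99  94 112 114] [array([500., 251.]), array([500., 249.]), array([500., 246.])] [505. 248.]
```

```bash
python3 -m crank '[[0.3,[0.034,-0.009,0.02],[0,0,0]],[0.3,[0,0,0.03],[0,0,0]],[0.3,[0,0,0.03],[0,0,0]],[0.3,[0,0,0.03],[0,0,0]],[0.3,[0,0,0.02],[0,0,0]],[0.3,[0,0,0.01],[0,0,0]],[0.3,[0,0,0],[0,0,0]],[0.3,[0,0,0],[0,0,0]],[0.3,[0,0,0],[0,0,0]]]' 40
python3 - <<'E'
from h import *
go(507,282.6,21,85)
E
```

```text
time: 7.15
tcp_pos: [0.5072, 0.2833, 0.0244]
tool_rot: [2.315, 2.123, 0.001]
contact_force: [0.2, 0.9, -0.6]
grip_width: 0.565
finger_force: 41.9
t 7.2 tcp [507.2 283.3  24.4] phi 85.0 tilt [ 0.  0. -1.] | turn rz 0.0003 then shift [-0.004 -0.001  0.017]
```

```bash
python3 -m crank '[[0.3,[-0.004,0,0.01],[0,0,0]],[0.3,[0,0,0.006],[0,0,0]],[0.3,[0,0,0],[0,0,0]],[0.3,[0,0,0],[0,0,0]],[0.66,[0,0,0],[0,0,0]],[0.66,[0,0,0],[0,0,0]],[0.66,[0,0,0],[0,0,0]],[0.68,[0,0,-0.05],[0,0,0]],[0.7,[0,0,-0.1],[0,0,0]],[0.7,[0,0,-0.2],[0,0,0]],[0.7,[0,0,-0.15],[0,0,0]],[0.7,[0,0,0],[0,0,0]],[0.7,[0,0,0],[0,0,0]]]' 40
python3 - <<'E'
from h import *
go(442,-64.5,120,96.7)
E
```

```text
time: 8.23
tcp_pos: [0.5088, 0.2832, 0.124]
tool_rot: [2.314, 2.122, 0.008]
contact_force: [-0.8, 1.2, -0.2]
grip_width: 0.704
finger_force: 0.0
t 8.2 tcp [508.8 283.2 124. ] phi 85.1 tilt [ 0.005  0.002 -1.   ] | turn rz -0.0647 then shift [-1.688 -0.534  0.02 ]
```

```bash
python3 -m crank '[[0.7,[0,0,0],[0,0,-0.0324]],[0.7,[0,0,0],[0,0,-0.0323]],[0.7,[-0.15,-0.05,0],[0,0,0]],[0.7,[-0.17,-0.054,0],[0,0,0]],[0.7,[-0.17,-0.054,0],[0,0,0]],[0.7,[-0.17,-0.054,0],[0,0,0]],[0.7,[-0.17,-0.054,0],[0,0,0]],[0.7,[-0.17,-0.054,0],[0,0,0]],[0.7,[-0.17,-0.054,0],[0,0,0]],[0.7,[-0.17,-0.054,0],[0,0,0]],[0.7,[-0.17,-0.054,0],[0,0,0]],[0.7,[-0.178,-0.052,0],[0,0,0]],[0.7,[0,0,0],[0,0,0]],[0.7,[0,0,0],[0,0,0]],[0.7,[0,0,0],[0,0,0]]]' 40
python3 - <<'E'
from h import *
go(442,-64.5,10,96.7)
p=snapshot("top");cv2.imwrite("pics/g3.png",cv2.resize(p["image"][120:250,110:300],None,fx=4,fy=4)[:,:,::-1])
E
```

```text
time: 9.48
tcp_pos: [0.4395, -0.065, 0.1205]
tool_rot: [-2.088, -2.345, 0.001]
contact_force: [0.9, -0.7, -0.2]
grip_width: 0.701
finger_force: 0.0
t 9.5 tcp [439.5 -65.  120.5] phi 96.6 tilt [-0.002  0.001 -1.   ] | turn rz -0.0004 then shift [0.001 0.013 0.552]
```

View pics/g3.png

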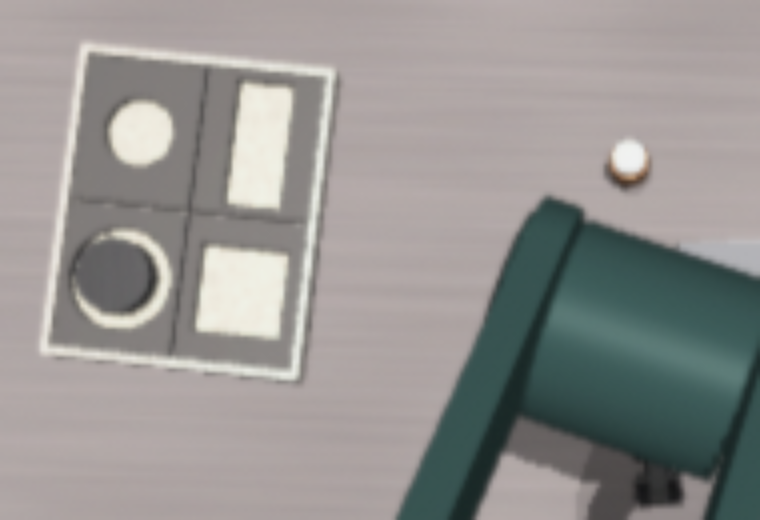

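The disc is in the large round pocket, near the left rim (px 139,188). I'll measure it and pick up the block.

```bash
python3 -m crank '[[0.7,[0.001,0.013,0.1],[0,0,0]],[0.7,[0,0,0.12],[0,0,0]],[0.7,[0,0,0.12],[0,0,0]],[0.7,[0,0,0.1],[0,0,0]],[0.7,[0,0,0.07],[0,0,0]],[0.7,[0,0,0.042],[0,0,0]],[0.7,[0,0,0],[0,0,0]],[0.7,[0,0,0],[0,0,0]],[0.2,[0,0,0],[0,0,0]],[0.2,[0,0,0],[0,0,0]],[0.2,[0,0,0],[0,0,0]],[0.2,[0,0,0],[0,0,0]],[0.2,[0,0,0],[0,0,0]],[0.2,[0,0,0],[0,0,0]],[0.2,[0,0,0],[0,0,0]],[0.2,[0,0,0],[0,0,0]]]' 50
python3 - <<'E'
from h import *
go(499.3,202.9,120,85.2)
p=snapshot("top");v=p["image"].max(2)
c=blobs((v<100).astype(np.uint8),(124,175,160,207))[0];print(cv2.minEnclosingCircle(poly(p,c,.033).astype(np.float32)))
E
```

```text
time: 10.87
tcp_pos: [0.4434, -0.0647, 0.0117]
tool_rot: [2.087, 2.346, 0.002]
contact_force: [0.6, 1.6, 6.1]
grip_width: 0.432
finger_force: 50.9
t 10.9 tcp [443.4 -64.7  11.7] phi 96.7 tilt [ 0.002 -0.    -1.   ] | turn rz 0.0638 then shift [ 1.357  0.166 -0.541]Traceback (most recent call last):
  File "<stdin>", line 4, in <module>
IndexError: list index out of range
```

```bash
python3 -m crank '[[0.2,[0,0,-0.1],[0,0,0]],[0.2,[0,0,-0.19],[0,0,0]],[0.2,[0,0,-0.19],[0,0,0]],[0.2,[0,0,-0.06],[0,0,0.0319]],[0.2,[0,0,0],[0,0,0.0319]],[0.2,[0.15,0.02,0],[0,0,0]],[0.2,[0.17,0.02,0],[0,0,0]],[0.2,[0.17,0.02,0],[0,0,0]],[0.2,[0.17,0.02,0],[0,0,0]],[0.2,[0.17,0.02,0],[0,0,0]],[0.2,[0.17,0.02,0],[0,0,0]],[0.2,[0.17,0.02,0],[0,0,0]],[0.2,[0.17,0.02,0],[0,0,0]],[0.2,[0.017,0.006,0],[0,0,0]],[0.2,[0,0,0],[0,0,0]],[0.2,[0,0,0],[0,0,0]],[0.2,[0,0,0],[0,0,0]]]' 50
python3 - <<'E'
from h import *
go(499.3,202.9,26,85.2)
p=snapshot("top");print(p["image"].max(2)[189,126:158:2])
E
```

```text
time: 12.33
tcp_pos: [0.4976, 0.2016, 0.1185]
tool_rot: [-2.313, -2.126, 0.002]
contact_force: [-0.6, 0.6, -3.6]
grip_width: 0.429
finger_force: 52.8
t 12.3 tcp [497.6 201.6 118.5] phi 85.2 tilt [-0.001 -0.001 -1.   ] | turn rz -0.0001 then shift [0.007 0.008 0.463]
[86 88 89 89 89 65 43 43 43 43 43 43 43 42 44 87]
```

```bash
python3 -m crank '[[0.2,[0.007,0.008,0.1],[0,0,0]],[0.2,[0,0,0.12],[0,0,0]],[0.2,[0,0,0.1],[0,0,0]],[0.2,[0,0,0.06],[0,0,0]],[0.2,[0,0,0.05],[0,0,0]],[0.2,[0,0,0.033],[0,0,0]],[0.2,[0,0,0],[0,0,0]],[0.2,[0,0,0],[0,0,0]],[0.2,[0,0,0],[0,0,0]]]' 50
python3 - <<'E'
from h import *
go(499.3,202.9,21,85.2)
E
```

```text
time: 13.13
tcp_pos: [0.501, 0.2041, 0.0269]
tool_rot: [2.312, 2.126, 0.002]
contact_force: [0.0, 0.9, -3.7]
grip_width: 0.429
finger_force: 52.7
t 13.1 tcp [501.  204.1  26.9] phi 85.2 tilt [ 0.001  0.    -1.   ] | turn rz -0.0 then shift [-0.007 -0.008  0.029]
```

```bash
python3 -m crank '[[0.2,[-0.007,-0.008,0.013],[0,0,0]],[0.2,[0,0,0.012],[0,0,0]],[0.2,[0,0,0],[0,0,0]],[0.2,[0,0,0],[0,0,0]],[0.55,[0,0,0],[0,0,0]],[0.55,[0,0,0],[0,0,0]],[0.55,[0,0,0],[0,0,0]],[0.6,[0,0,-0.05],[0,0,0]],[0.6,[0,0,-0.1],[0,0,0]],[0.6,[0,0,-0.2],[0,0,0]],[0.6,[0,0,-0.15],[0,0,0]],[0.6,[0,0,0],[0,0,0]],[0.6,[0,0,0],[0,0,0]]]' 50
python3 - <<'E'
from h import *
go(590,-47.5,125,85.2)
E
```

```text
time: 14.22
tcp_pos: [0.5005, 0.2034, 0.124]
tool_rot: [2.31, 2.125, 0.008]
contact_force: [-0.8, -0.4, 0.4]
grip_width: 0.599
finger_force: 0.0
t 14.2 tcp [500.5 203.4 124. ] phi 85.2 tilt [ 0.006  0.002 -1.   ] | turn rz 0.0001 then shift [-1.213  0.551 -0.005]
```

```bash
python3 -m crank '[[0.6,[-0.13,0.06,0],[0,0,0]],[0.6,[-0.155,0.07,0],[0,0,0]],[0.6,[-0.155,0.07,0],[0,0,0]],[0.6,[-0.155,0.07,0],[0,0,0]],[0.6,[-0.155,0.07,0],[0,0,0]],[0.6,[-0.155,0.07,0],[0,0,0]],[0.6,[-0.155,0.07,0],[0,0,0]],[0.6,[-0.153,0.071,0],[0,0,0]],[0.6,[0,0,0],[0,0,0]],[0.6,[0,0,0],[0,0,0]],[0.6,[0,0,0],[0,0,0]]]' 25
python3 - <<'E'
from h import *
go(590,-47.5,16,85.2)
p=snapshot("top");s=snapshot("scene")
cv2.imwrite("pics/g4.png",np.hstack([cv2.resize(p["image"][125:225,110:230],(400,333)),cv2.resize(s["image"][130:230,250:370],(400,333))])[:,:,::-1])
E
```

```text
time: 15.13
tcp_pos: [0.5868, -0.0477, 0.12]
tool_rot: [-2.311, -2.124, 0.002]
contact_force: [0.5, 0.8, 0.2]
grip_width: 0.603
finger_force: 0.0
t 15.1 tcp [586.8 -47.7 120. ] phi 85.2 tilt [-0.003  0.001 -1.   ] | turn rz -0.0002 then shift [0.002 0.016 0.52 ]
```

View pics/g4.png

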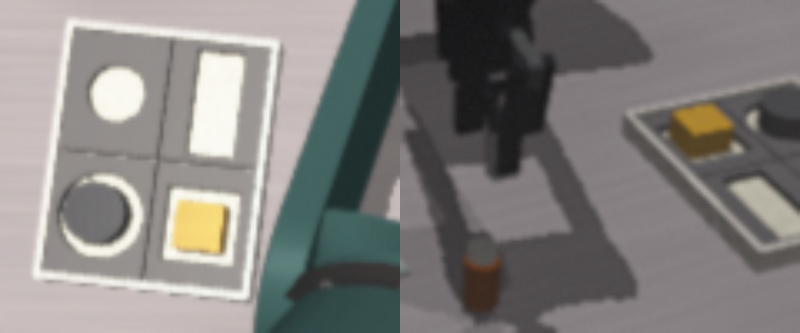

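The block and disc both sit in their pockets, and the vial stands below the gripper at scene crop (482,275). I'll descend on the vial.

```bash
python3 -m crank '[[0.6,[0.002,0.016,0.08],[0,0,0]],[0.6,[0,0,0.1],[0,0,0]],[0.6,[0,0,0.1],[0,0,0]],[0.6,[0,0,0.1],[0,0,0]],[0.6,[0,0,0.08],[0,0,0]],[0.6,[0,0,0.06],[0,0,0]],[0.6,[0,0,0],[0,0,0]],[0.6,[0,0,0],[0,0,0]],[0.1,[0,0,0],[0,0,0]],[0.1,[0,0,0],[0,0,0]],[0.1,[0,0,0],[0,0,0]],[0.1,[0,0,0],[0,0,0]],[0.1,[0,0,0],[0,0,0]],[0.1,[0,0,0],[0,0,0]],[0.1,[0,0,0],[0,0,0]],[0.1,[0,0,0],[0,0,0]],[0.1,[0,0,0],[0,0,0]],[0.1,[0,0,0],[0,0,0]]]' 25
python3 - <<'E'
from h import *
go(603,274.6,120,85.2)
E
```

```text
time: 16.73
tcp_pos: [0.5922, -0.0479, 0.0183]
tool_rot: [2.311, 2.126, 0.002]
contact_force: [-1.1, 1.8, 5.7]
grip_width: 0.294
finger_force: 24.8
t 16.7 tcp [592.2 -47.9  18.3] phi 85.2 tilt [ 0.002  0.    -1.   ] | turn rz 0.0 then shift [ 1.612 -0.081 -0.508]
```

```bash
python3 -m crank '[[0.1,[0,0,-0.1],[0,0,0]],[0.1,[0,0,-0.17],[0,0,0]],[0.1,[0,0,-0.17],[0,0,0]],[0.1,[0,0,-0.07],[0,0,0]],[0.1,[0.1,0,0],[0,0,0]],[0.1,[0.15,-0.01,0],[0,0,0]],[0.1,[0.17,-0.01,0],[0,0,0]],[0.1,[0.17,-0.01,0],[0,0,0]],[0.1,[0.17,-0.01,0],[0,0,0]],[0.1,[0.17,-0.01,0],[0,0,0]],[0.1,[0.17,-0.01,0],[0,0,0]],[0.1,[0.17,-0.01,0],[0,0,0]],[0.1,[0.17,-0.01,0],[0,0,0]],[0.1,[0.12,-0.01,0],[0,0,0]],[0.1,[0.052,0,0],[0,0,0]],[0.1,[0,0,0],[0,0,0]],[0.1,[0,0,0],[0,0,0]],[0.1,[0,0,0],[0,0,0]]]' 25
python3 - <<'E'
from h import *
go(603,274.6,33,85.2)
E
```

```text
time: 18.23
tcp_pos: [0.6002, 0.2733, 0.119]
tool_rot: [2.313, 2.126, -0.002]
contact_force: [0.4, -1.0, 0.6]
grip_width: 0.296
finger_force: 24.7
t 18.2 tcp [600.2 273.3 119. ] phi 85.2 tilt [-0.001 -0.001 -1.   ] | turn rz -0.0001 then shift [0.008 0.013 0.43 ]
```

```bash
python3 -m crank '[[0.1,[0.008,0.013,0.08],[0,0,0]],[0.1,[0,0,0.1],[0,0,0]],[0.1,[0,0,0.1],[0,0,0]],[0.1,[0,0,0.08],[0,0,0]],[0.1,[0,0,0.05],[0,0,0]],[0.1,[0,0,0.02],[0,0,0]],[0.1,[0,0,0],[0,0,0]],[0.1,[0,0,0],[0,0,0]],[0.1,[0,0,0],[0,0,0]]]' 25
python3 - <<'E'
from h import *
go(603,274.6,27.5,85.2)
p=snapshot("top");s=snapshot("scene")
cv2.imwrite("pics/g5.png",np.hstack([cv2.resize(p["image"][125:225,110:230],(400,333)),cv2.resize(s["image"][130:230,320:440],(400,333))])[:,:,::-1])
E
```

```text
time: 18.98
tcp_pos: [0.604, 0.2763, 0.0343]
tool_rot: [2.312, 2.126, 0.003]
contact_force: [0.1, -0.5, -0.6]
grip_width: 0.298
finger_force: 24.7
t 19.0 tcp [604.  276.3  34.3] phi 85.2 tilt [ 0.002  0.001 -1.   ] | turn rz -0.0 then shift [-0.009 -0.004  0.034]
```

View pics/g5.png

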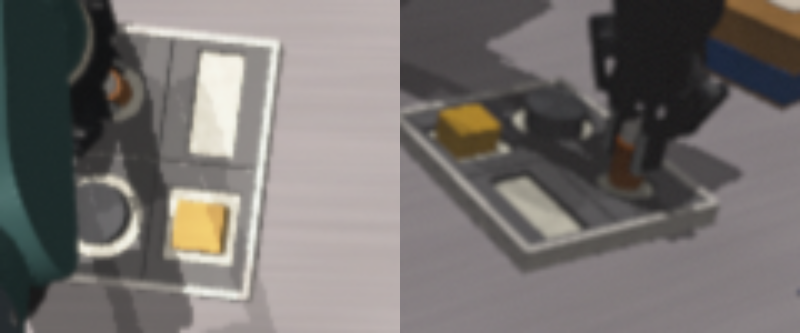

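The vial is centred over the small round pocket. I'll lower it gently and release.

```bash
python3 -m crank '[[0.1,[-0.009,-0.004,0.015],[0,0,0]],[0.1,[0,0,0.012],[0,0,0]],[0.1,[0,0,0.006],[0,0,0]],[0.1,[0,0,0],[0,0,0]],[0.1,[0,0,0],[0,0,0]],[0.1,[0,0,0],[0,0,0]],[0.42,[0,0,0],[0,0,0]],[0.42,[0,0,0],[0,0,0]],[0.42,[0,0,0],[0,0,0]],[0.42,[0,0,0],[0,0,0]],[0.42,[0,0,-0.05],[0,0,0]],[0.42,[0,0,-0.1],[0,0,0]],[0.42,[0,0,-0.15],[0,0,0]],[0.42,[0,0,-0.15],[0,0,0]],[0.42,[0,0,0],[0,0,0]],[0.42,[0,0,0],[0,0,0]]]' 25
python3 - <<'E'
from h import *
go(458,-181,120,144.3)
E
```

```text
time: 20.42
tcp_pos: [0.604, 0.2752, 0.1195]
tool_rot: [2.311, 2.125, 0.008]
contact_force: [0.1, -0.4, -0.4]
grip_width: 0.424
finger_force: 0.0
t 20.4 tcp [604.  275.2 119.5] phi 85.2 tilt [ 0.005  0.002 -1.   ] | turn rz -0.3282 then shift [-7.380e-01 -2.278e+00 -2.000e-03]
```

```bash
python3 -m crank '[[0.45,[0,0,0],[0,0,-0.0365]],[0.45,[0,0,0],[0,0,-0.0365]],[0.45,[0,0,0],[0,0,-0.0365]],[0.45,[0,0,0],[0,0,-0.0365]],[0.45,[0,0,0],[0,0,-0.0365]],[0.45,[0,0,0],[0,0,-0.0365]],[0.45,[0,0,0],[0,0,-0.0365]],[0.45,[0,0,0],[0,0,-0.0365]],[0.45,[0,0,0],[0,0,-0.0362]]]' 40;python3 -m crank '[[0.45,[-0.04,-0.128,0],[0,0,0]],[0.45,[-0.058,-0.18,0],[0,0,0]],[0.45,[-0.058,-0.18,0],[0,0,0]],[0.45,[-0.058,-0.18,0],[0,0,0]],[0.45,[-0.058,-0.18,0],[0,0,0]],[0.45,[-0.058,-0.18,0],[0,0,0]],[0.45,[-0.058,-0.18,0],[0,0,0]],[0.45,[-0.058,-0.18,0],[0,0,0]],[0.45,[-0.058,-0.18,0],[0,0,0]],[0.45,[-0.058,-0.18,0],[0,0,0]],[0.45,[-0.058,-0.18,0],[0,0,0]],[0.45,[-0.058,-0.18,0],[0,0,0]],[0.45,[-0.058,-0.17,0],[0,0,0]],[0.45,[0,0,0],[0,0,0]],[0.45,[0,0,0],[0,0,0]],[0.45,[0,0,0],[0,0,0]]]' 40
python3 - <<'E'
from h import *
go(458.5,-181,9,144.3)
p=snapshot("top");s=snapshot("scene")
cv2.imwrite("pics/g6.png",np.hstack([cv2.resize(p["image"][120:270,110:410],(500,250)),cv2.resize(s["image"][150:240,150:258],(300,250))])[:,:,::-1])
E
```

```text
time: 21.17
tcp_pos: [0.601, 0.2741, 0.1151]
tool_rot: [-0.954, -2.991, 0.002]
contact_force: [-0.0, -0.4, 0.2]
grip_width: 0.45
finger_force: 0.0
time: 22.5
tcp_pos: [0.4549, -0.1808, 0.1158]
tool_rot: [-0.964, -2.988, -0.001]
contact_force: [-0.5, 0.7, 0.0]
grip_width: 0.45
finger_force: 0.0
t 22.5 tcp [ 454.9 -180.8  115.8] phi 144.2 tilt [-0.002  0.001 -1.   ] | turn rz -0.0004 then shift [-0.015  0.01   0.534]
```

View pics/g6.png

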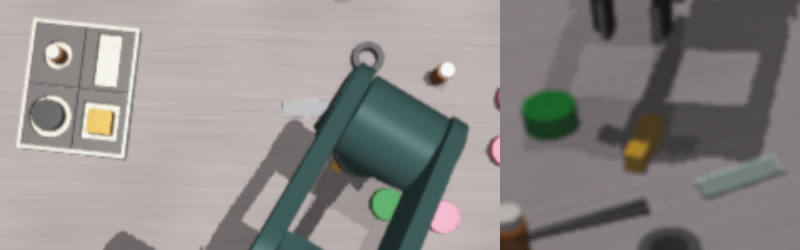

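The vial is in its pocket and the bar is below the gripper. I'll descend and grip it.

```bash
python3 -m crank '[[0.45,[-0.015,0.01,0.09],[0,0,0]],[0.45,[0,0,0.11],[0,0,0]],[0.45,[0,0,0.12],[0,0,0]],[0.45,[0,0,0.1],[0,0,0]],[0.45,[0,0,0.07],[0,0,0]],[0.45,[0,0,0.048],[0,0,0]],[0.45,[0,0,0],[0,0,0]],[0.45,[0,0,0],[0,0,0]],[0.05,[0,0,0],[0,0,0]],[0.05,[0,0,0],[0,0,0]],[0.05,[0,0,0],[0,0,0]],[0.05,[0,0,0],[0,0,0]],[0.05,[0,0,0],[0,0,0]],[0.05,[0,0,0],[0,0,0]],[0.05,[0,0,0],[0,0,0]],[0.05,[0,0,0],[0,0,0]],[0.05,[0,0,0],[0,0,0]]]' 50;python3 -m crank '[[0.05,[0,0,-0.1],[0,0,0]],[0.05,[0,0,-0.18],[0,0,0]],[0.05,[0,0,-0.18],[0,0,0]],[0.05,[0,0,-0.08],[0,0,0]],[0.05,[0,0,0],[0,0,0]],[0.05,[0,0,0],[0,0,0]]]' 50
python3 - <<'E'
from h import *
go(596.4,195.5,120,175.2)
E
```

```text
time: 24.02
tcp_pos: [0.4601, -0.1818, 0.01]
tool_rot: [0.963, 2.988, -0.0]
contact_force: [0.5, 1.7, 6.3]
grip_width: 0.191
finger_force: 49.9
time: 24.52
tcp_pos: [0.4598, -0.1818, 0.1177]
tool_rot: [0.963, 2.988, -0.001]
contact_force: [0.5, 0.2, -2.8]
grip_width: 0.196
finger_force: 49.7
t 24.5 tcp [ 459.8 -181.8  117.7] phi 144.3 tilt [ 0.002 -0.001 -1.   ] | turn rz -0.1718 then shift [-0.523  1.937 -0.012]
```

```bash
python3 -m crank '[[0.05,[0,0,0],[0,0,-0.0344]],[0.05,[0,0,0],[0,0,-0.0344]],[0.05,[0,0,0],[0,0,-0.0344]],[0.05,[0,0,0],[0,0,-0.0344]],[0.05,[0,0,0],[0,0,-0.0342]],[0.05,[-0.033,0.12,0],[0,0,0]],[0.05,[-0.049,0.18,0],[0,0,0]],[0.05,[-0.049,0.18,0],[0,0,0]],[0.05,[-0.049,0.18,0],[0,0,0]],[0.05,[-0.049,0.18,0],[0,0,0]],[0.05,[-0.049,0.18,0],[0,0,0]],[0.05,[-0.049,0.18,0],[0,0,0]],[0.05,[-0.049,0.18,0],[0,0,0]],[0.05,[-0.049,0.18,0],[0,0,0]],[0.05,[-0.049,0.18,0],[0,0,0]],[0.05,[-0.049,0.18,0],[0,0,0]],[0.05,[0,0.017,0],[0,0,0]],[0.05,[0,0,0],[0,0,0]],[0.05,[0,0,0],[0,0,0]],[0.05,[0,0,0],[0,0,0]]]' 50
python3 - <<'E'
from h import *
go(596.4,195.5,28,175.2)
E
```

```text
time: 26.18
tcp_pos: [0.5942, 0.1944, 0.1152]
tool_rot: [-0.132, -3.135, 0.002]
contact_force: [-0.3, -0.5, -2.4]
grip_width: 0.198
finger_force: 50.0
t 26.2 tcp [594.2 194.4 115.2] phi 175.2 tilt [-0.004 -0.001 -1.   ] | turn rz -0.0001 then shift [-0.011  0.006  0.436]
```

```bash
python3 -m crank '[[0.05,[-0.003,0.002,0.09],[0,0,0]],[0.05,[0,0,0.11],[0,0,0]],[0.05,[0,0,0.1],[0,0,0]],[0.05,[0,0,0.07],[0,0,0]],[0.05,[0,0,0.04],[0,0,0]],[0.05,[0,0,0.024],[0,0,0]],[0.05,[0,0,0],[0,0,0]],[0.05,[0,0,0],[0,0,0]],[0.05,[0,0,0],[0,0,0]]]' 50
python3 - <<'E'
from h import *
go(596.4,195.5,19.5,175.2)
p=snapshot("top");s=snapshot("scene")
cv2.imwrite("pics/g7.png",np.hstack([cv2.resize(p["image"][125:225,110:230],(400,333)),cv2.resize(s["image"][130:230,320:440],(400,333))])[:,:,::-1])
E
```

```text
time: 26.93
tcp_pos: [0.5973, 0.1961, 0.0311]
tool_rot: [0.132, 3.137, 0.001]
contact_force: [-0.7, -0.1, -2.6]
grip_width: 0.196
finger_force: 49.9
t 26.9 tcp [597.3 196.1  31.1] phi 175.2 tilt [ 0.002  0.    -1.   ] | turn rz -0.0 then shift [ 0.004 -0.004  0.058]
```

View pics/g7.png

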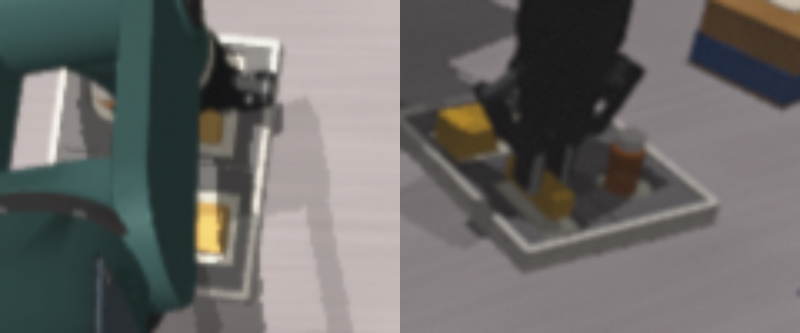

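The bar is aligned over the slot. I'll lower it and release.

```bash
python3 -m crank '[[0.05,[0.004,-0.004,0.02],[0,0,0]],[0.05,[0,0,0.02],[0,0,0]],[0.05,[0,0,0.012],[0,0,0]],[0.05,[0,0,0.005],[0,0,0]],[0.05,[0,0,0],[0,0,0]],[0.05,[0,0,0],[0,0,0]],[0.33,[0,0,0],[0,0,0]],[0.33,[0,0,0],[0,0,0]],[0.33,[0,0,0],[0,0,0]],[0.33,[0,0,0],[0,0,0]],[0.33,[0,0,-0.05],[0,0,0]],[0.33,[0,0,-0.1],[0,0,0]],[0.33,[0,0,-0.19],[0,0,0]],[0.33,[0,0,-0.19],[0,0,0]],[0.33,[0,-0.19,0],[0,0,0]],[0.33,[0,-0.2,0],[0,0,0]],[0.33,[0,-0.2,0],[0,0,0]],[0.33,[0,-0.2,0],[0,0,0]],[0.33,[0,-0.2,0],[0,0,0]],[0.33,[0,-0.1,0],[0,0,0]]]' 50
python3 - <<'E'
from h import *
go(596,195,120,175.2)
p=snapshot("top");s=snapshot("scene")
cv2.imwrite("pics/g8.png",np.hstack([cv2.resize(p["image"][125:225,110:230],(400,333)),cv2.resize(s["image"][130:230,320:440],(400,333))])[:,:,::-1])
E
```

```text
time: 28.7
tcp_pos: [0.5771, -0.0258, 0.1256]
tool_rot: [0.134, 3.138, -0.002]
contact_force: [-0.6, 0.2, -0.6]
grip_width: 0.329
finger_force: 0.0
t 28.7 tcp [577.1 -25.8 125.6] phi 175.1 tilt [ 0.001 -0.002 -1.   ] | turn rz -0.0004 then shift [-0.002  1.108  0.028]
```

View pics/g8.png

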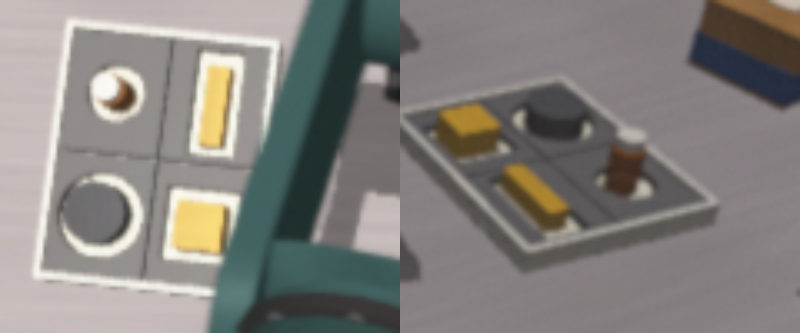

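Run:
```python
from h import *
p=snapshot("top");v=p["image"].max(2);h=cv2.cvtColor(p["image"],cv2.COLOR_RGB2HSV)
k=cv2.morphologyEx((v<125).astype(np.uint8),cv2.MORPH_OPEN,np.ones((9,9),np.uint8))
c=blobs(k,(124,172,160,210))
for q in c[:2]:print("disc",cv2.minEnclosingCircle(poly(p,q,.033).astype(np.float32)))
print("cap0 px",[proj(p,np.array([.603,.2746,.059]))], "disc exp px",proj(p,np.array([.507,.2826,.033])))
for q in blobs(((v>195)&(h[...,1]<60)).astype(np.uint8),(362,150,390,178),5)[:1]:print("tall cap",cv2.minEnclosingCircle(poly(p,q,.08).astype(np.float32)))
```

```text
disc ((0.509094774723053, 0.28228676319122314), 0.028279021382331848)
cap0 px [array([140.55139452, 149.95483504])] disc exp px [138.32486459 188.29184787]
tall cap ((0.5797387361526489, -0.3185589611530304), 0.04806266352534294)
```

The disc is within about 2 mm of its pocket centre, and the vial cap is at px (141,152) against an expected (141,150). The tall vial and ring showed as undisturbed in the earlier picture, and the arm has not gone near them since. Handing in.

```bash
python3 -c "
from rig import *
print(finish_job())"
```

```text
the job is handed in; nothing more can be done
None
```

I put the disc, block, bar and short vial in their own pockets, never touched the tall vial or the ring, and handed the job in at about 29 s; the hand-in returned no verdict, but the last pictures show all four seated.

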